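# Open the battery tester's cover and start the test

## Robot

A 6-joint arm with a two-finger parallel gripper is mounted at the origin on the work surface. World frame = base frame: x ahead of the robot, y to its left, z up, the work surface at z = 0. Lengths are in m, angles in rad, forces in N, time in s.
With the tool pointing down it reaches from about 0.375 to 0.9 m from the base axis. Payload 3.1 kg.
Tool frame: the origin (TCP) lies on the front face of the gripper's body, between the roots of the fingers; the fingertips stand 70 mm ahead of it and the grasp point (between the pads) lies 51 mm ahead of it; z points along the fingers, y is the line along which they close (so a half turn about z gives the same grasp; the last joint's range is limited). The gripper opens to 87 mm and grips with 3 to 60 N. Pads are 19 mm wide; open, the fingers measure 117 mm over their backs; the gripper's body (75 mm by 190 mm) begins 51 mm behind the grasp point.
Start: joints at [0.977, 0.527, 1.433, -0, 1.181, -0.178], TCP at [0.252, 0.572, 0.292] pointing down, gripper open.
Joint ranges: [-3.08, 3.08], [-0.75, 2.2], [0.22, 2.44], [-1.43, 4.57], [0, 2.65], [-2.85, 2.85]. Speed limits (rad/s): [2.79, 2.79, 3.14, 3.14, 3.14, 3.14].

## Interface

Orientations are given as a unit quaternion [x, y, z, w].
In Python, from rig import robot, cams, ticket gives the robot as it stands. The module is installed in compiled form; this text tells all that it offers.
- The arm moves only by the shell command python3 -m crank 'ROWS' [FORCE]. ROWS is JSON, a list of rows, each a list of 7 numbers: the shift along the tool's x, y, z in cm, then the turn, a rotation vector about the tool's x, y, z in rad, then the closure, from 0 (fully open) to 1 (shut). A call has 1 to 5 rows; each row shifts and turns the commanded pose from where the row before left it, along the tool's axes as they then stand; what a row does not reach is not made up. A row lasts 1/8 s, in which the tool goes at most 62.5 mm and 10.7 degrees, less where a joint would pass 70% of its speed; a pose out of reach is approached as far as the arm can. A call is refused whole if a number of a shift passes 6.25 or a number of a turn 0.188, either way. A call with a gripper value outside its range is refused whole. The fingers move at their own pace and stop on an object; FORCE is the grip in N (left out, the last holds). Time passes only in rows, so rows that do not move let the fingers close. It gives the time, the measured TCP pose, the force, the opening and the grip force at its end, in the units of the state.
- robot.get_obs(): the state, without advancing time (a new reading comes with each control period).
- cams.camera(name): name is "side" or "top"; returns the picture (420x560x3 uint8, red, green, blue); there is no depth.
- cams.camera_info(name): a dict with "intrinsics" (3x3 intrinsics, pixels), "pose" (4x4, takes a point from camera to world coordinates). Camera axes: x right, y down, z forward; pixel columns grow to the right and rows downward; lengths in m; the calibration is good to about 2 mm. A picture is of the moment at which its call begins. camera_info takes no time and is no camera call.
- ticket.hand_in(): hands the job in; it is judged then, once.
The state is a dict: "time": time; "q": joint angles; "joint_velocities": joint speeds; "joint_torque": joint torques, N m; "position": TCP position; "tool_rot": TCP orientation; "ft_force": force on the tool from outside, world axes, zero at the start; "moment": the same for the moment, N m; "grip_width": finger opening in m; "grip_force": force on a finger pad.
Only numpy, scipy, OpenCV 4.12 (cv2) and the standard library are available. Lean on these libraries where they do the work, as an engineer would, in place of code of your own. Each camera call takes 0.05 s, during which the arm holds its last target. There are 200 camera calls.

## Task

Using the fingertips only, swing the battery tester's black cover up by its front lip and over past upright until it stays open by itself, then press the larger of the two buttons underneath all the way in and let it go. Leave the cover open, the smaller button unpressed, and the tester where it stands on the bench. Push the cover from below without pinching its lip, and do not lift or disturb the tester or any of the loose things around it.

Things in the scene. Friction and masses are not known exactly. Their poses are not given: they have to be found in the camera images.
- tester: Loose grey metal box, about 4 kg, 130 mm deep (its x), 180 wide (y), 100 high. Origin at the centre of its underside, z up, +x from its front to the hinge at its back. Its front, with the lip, faces the robot's left, turned up to 25 degrees either way. Under the cover is a well with 6 mm walls; its floor, the button panel, is 60 mm above the underside.
- cover (a joint): Hinge angle of the cover in rad: 0 is closed and flat, 1.57 upright, 1.95 fully open against its stop, leaning back. The hinge turns freely: below about 1.55 the cover falls shut, beyond that it falls open and stays. The cover is a black plastic plate 6 mm thick, 180 mm wide, about 0.25 kg; it takes some 1 to 2 N at the lip to raise it.
- cover_hinge (a point): Middle of the hinge line on the back top edge of the tester: 65 mm behind the tester's centre and 100.5 mm above its underside. The hinge line is parallel to the tester's y axis.
- lip_edge (a point): Middle of the lower front edge of the cover's lip, 165 mm from the hinge line in the plane of the cover's underside; moves with the cover. Closed, it is 100 mm in front of the tester's centre and 100.5 mm above its underside.
- lip: The lip: the front 35 mm of the cover, 150 mm wide and 6 mm thick, which overhangs the tester's front face freely by 35 mm (clear space below down to the bench). Origin at the middle of its underside, 17.5 mm from its front edge; x towards the hinge, z out of its upper face. A fingertip tilted under it can raise it.
- strip: Rubber strip, 22 by 136 by 4 mm, on the lip's upper face, 5.5 mm back from the front edge; origin at the middle of its underside. It is touched together with the lip only if the lip is pinched.
- big_button (a joint): Travel of the larger button in m: 0 released, 0.006 fully in; a spring returns it, 5 N presses it fully in.
- big_button_top (a point): Centre of the top of the larger button: black, round, 38 mm across, on a grey round housing on the panel in the well, 5 mm in front of the tester's centre and 38 mm to its left (tester's +y). Its top is 22 mm above the panel, 18 mm below the rim of the well. Pressed straight down.
- small_button (a joint): Travel of the smaller button in m: 0 released, 0.006 fully in; 5 N presses it in.
- small_button_top (a point): Centre of the top of the smaller button: black, round, 18 mm across, on a grey round housing, 5 mm in front of the tester's centre and 45 mm to its right (tester's -y). Not to be pressed.
- water_bottle: Bystander: white plastic bottle, 64 mm across, 190 mm high, standing 200 to 240 mm behind the tester's centre (tester's +x), beyond the reach of the open cover. Origin at the centre of its underside.
- bolt_jar: Bystander: grey jar with a black cap, 56 mm across, 75 mm high, standing 160 to 200 mm from the tester's centre on its left (tester's +y, the side away from the robot). Origin at the centre of its underside.
- wrench: Bystander: steel wrench 160 mm long and about 20 mm high, lying flat on the bench 210 to 250 mm in front of the tester's centre, roughly parallel to its front. Origin at the middle of its length, on its underside; x along it.
- vent_plug: Bystander: black round cell vent plug, 36 mm across and 34 mm high, standing off the tester's front left corner, 120 to 160 mm in front of its centre and 130 to 160 mm to its left. Origin at the centre of its underside.
There are look-alikes about, which are no part of the job. What is shaped like the tester but red or turquoise is not meant.

How it is judged:
On the way, in this order (a step that is already met when the one before it is completed fails the run):
1. the cover is swung past upright and stays open (value of joint cover above 1.75 rad and contact force between the fingers and cover below 0.2 N), for 0.3 s.
2. the larger button is pressed in (value of joint big_button above 0.0045 m), for 0.05 s.
At the end, for the whole second after the job is handed in: The cover rests open by itself (beyond 1.75 rad, at rest), both buttons are released (within 1.5 mm), the tester stands flat and still within 40 mm of where it started, and the bystanders are within 30 mm of where they were, the standing ones upright (value of joint cover above 1.75 rad and velocity of joint cover between -0.1 and 0.1 rad/s and value of joint each of big_button, small_button below 0.0015 m and distance of tester from where it was at the start of the episode below 0.04 m and angle between tester's own z axis and vertical below 0.05 rad and linear speed of tester below 0.02 m/s and distance of each of water_bottle, bolt_jar, wrench, vent_plug from where it was at the start of the episode below 0.03 m and angle between each of water_bottle, bolt_jar, vent_plug's own z axis and vertical below 0.2 rad); the robot touches nothing.
It fails at once if the cover's lip is pinched between the fingers (over 2 N on its upper strip and on the lip at once) (contact force between the fingers and strip above 2 N and contact force between the fingers and lip above 2 N).
It fails at once if the tester is lifted off the bench (12 mm) or tipped (height (world z) of tester above 0.012 m or angle between tester's own z axis and vertical above 0.12 rad).
It fails at once if the tester is shoved more than 40 mm (distance of tester from where it was at the start of the episode above 0.04 m).
It fails at once if the smaller button is pressed (value of joint small_button above 0.003 m).
It fails at once if a bystander is lifted, knocked over or moved 30 mm (distance of any of water_bottle, bolt_jar, wrench, vent_plug from where it was at the start of the episode above 0.03 m or angle between any of water_bottle, bolt_jar, vent_plug's own z axis and vertical above 0.4 rad).
It also fails if it takes over 45 s, if anything falls off the work surface, if the arm or the gripper's body presses on something with over 40 N, if the wrist force passes 120 N, or if a joint passes its speed limit or range.

## Working session

There is one attempt and no reset: what is moved stays moved. The work goes in short steps, Python scripts to look and compute and a shell command to move; the robot and the scene stay as the last step left them, time stands still between calls to the robot, and variables do not carry over. Pictures are saved under pics/ and viewed, at most 10 in all, crops included, and the job is handed in when it is done.

```bash
mkdir -p pics; python3 - <<'E'
from rig import robot,cams
import cv2,numpy as np
np.set_printoptions(precision=4,suppress=True)
for n in("side","top"):
    cv2.imwrite(f"pics/{n}0.png",cams.camera(n)[:,:,::-1]); i=cams.camera_info(n); print(np.array(i["intrinsics"]),np.array(i["pose"]))
o=robot.get_obs(); print(o)
E
```

```text
[[390.4799   0.     276.6749]
 [  0.     390.4799 203.9105]
 [  0.       0.       1.    ]] [[-0.9846 -0.1056  0.1394  0.4235]
 [-0.1748  0.614  -0.7697  0.7549]
 [-0.0044 -0.7822 -0.623   0.6581]
 [ 0.      0.      0.      1.    ]]
[[394.7869   0.     287.1968]
 [  0.     394.7869 218.2015]
 [  0.       0.       1.    ]] [[ 0.0497 -0.9764  0.2103  0.3721]
 [-0.9988 -0.0484  0.0113  0.0714]
 [-0.0008 -0.2106 -0.9776  0.9523]
 [ 0.      0.      0.      1.    ]]
{'time': 0.1, 'q': array([ 0.9765,  0.5284,  1.4337, -0.    ,  1.1814, -0.1785]), 'joint_velocities': array([ 0.0006,  0.0004, -0.0037,  0.    , -0.0025, -0.0004]), 'joint_torque': array([  0.0005, -44.0985, -17.7151,   0.0635,   0.0534,  -0.    ]), 'position': array([0.2521, 0.5713, 0.2914]), 'tool_rot': array([ 0.2064,  0.9785, -0.0009, -0.0004]), 'ft_force': array([-0.011 , -1.1035, -0.8969]), 'moment': array([-0.0096, -0.0358, -0.0172]), 'grip_force': 0.0, 'grip_width': 0.08733262195671279}
```

View pics/side0.png

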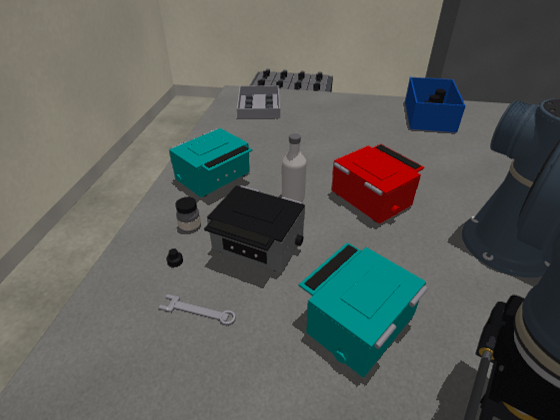

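View pics/top0.png

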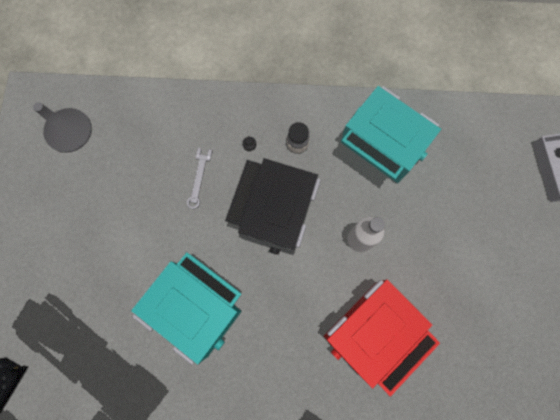

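The side view shows the black-covered grey tester at about (257,228), with the lip towards the camera. The top view shows the cover from about (227,162) to (319,249), with its lip on the left (+y). I'll zoom in to get the corners.

```bash
python3 - <<'E'
import cv2,numpy as np
a=cv2.imread("pics/top0.png")[130:270,180:400]; b=cv2.imread("pics/side0.png")[130:330,150:320]
f=lambda im,s:cv2.convertScaleAbs(cv2.resize(im,None,fx=s,fy=s,interpolation=cv2.INTER_CUBIC),alpha=1.8,beta=20)
A=f(a,2);B=f(b,2)
c=np.zeros((400,790,3),np.uint8);c[:280,:440]=A;c[:400,450:790]=B
cv2.imwrite("pics/crop.png",c)
E
```

```text
(no output)
```

View pics/crop.png

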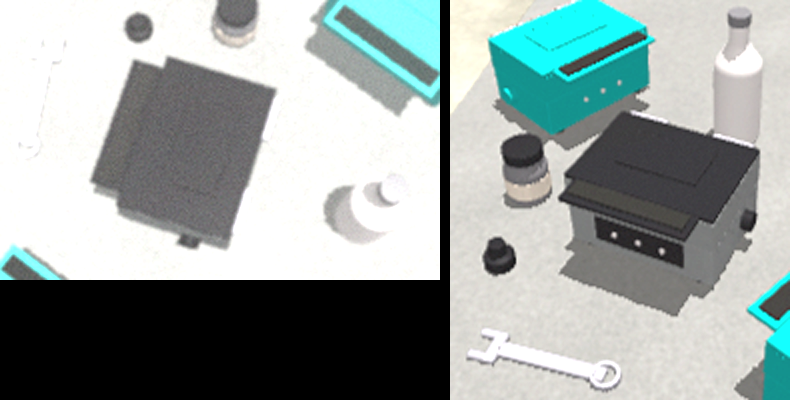

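The crop shows the tester's plate and lip corners clearly. The plug, jar, wrench and bottle are where the task text says they should be. Next I'll fit the tester's pose over both views.

```bash
cat > h.py <<'E'
from rig import robot,cams
import cv2,numpy as np
from scipy.optimize import least_squares
from scipy.spatial.transform import Rotation as R
np.set_printoptions(precision=4,suppress=True)
def proj(n,P):
    i=cams.camera_info(n);T=np.linalg.inv(np.array(i["pose"]));p=(T[:3,:3]@np.atleast_2d(P).T).T+T[:3,3];q=(np.array(i["intrinsics"])@p.T).T
    return q[:,:2]/q[:,2:]
def back(n,u,v,z):
    i=cams.camera_info(n);T=np.array(i["pose"]);d=T[:3,:3]@np.linalg.inv(np.array(i["intrinsics"]))@[u,v,1];c=T[:3,3]
    return c+d*(z-c[2])/d[2]
def t2w(t,P):
    P=np.atleast_2d(P);c,s=np.cos(t[2]),np.sin(t[2])
    return np.c_[t[0]+c*P[:,0]-s*P[:,1],t[1]+s*P[:,0]+c*P[:,1],P[:,2]]
E
python3 - <<'E'
from h import *
z=.1065
M=np.array([[-.065,.09,z],[.065,.09,z],[-.065,-.09,z],[.065,-.09,z],[-.1,.075,z],[-.1,-.075,z]])
top=np.array([[263.5,160],[317,175],[239,232.5],[293.5,249],[247,161],[227,221]])
side=np.array([[208.5,219],[236,186],[280,237.5],[304,206],[205.5,227],[270,247.5]])
f=lambda t:np.r_[proj("top",t2w(t,M))-top,proj("side",t2w(t,M))-side].ravel()
r=least_squares(f,[.45,.1,-1.57],loss='soft_l1');print(r.x,np.degrees(r.x[2])+90);print(f(r.x).reshape(-1,2))
t=r.x
for n,u,v,zz in[("top",249.5,144,.034),("side",174.5,264,0),("top",298,130,.075),("side",188,229,0),("side",294,198,0),("top",195,205,.01),("top",203,152,.01),("side",168,303,.01),("side",230,317,.01)]:
    p=back(n,u,v,zz);d=p[:2]-t[:2];c,s=np.cos(t[2]),np.sin(t[2]);print(n,p,"tester frame",c*d[0]+s*d[1],-s*d[0]+c*d[1])
print("lip edge",t2w(t,[-.1,0,.1005]),"hinge",t2w(t,[.065,0,.1005]),"big",t2w(t,[-.005,.038,.082]))
E
```

```text
[ 0.5863  0.1002 -1.8159] -14.042656145649346
[[ 0.0754 -1.3878]
 [ 1.7696 -0.4925]
 [-0.4816  1.0618]
 [ 2.3281  1.8449]
 [-0.1702 -0.6344]
 [-1.5113  1.5096]
 [-1.4544 -2.8278]
 [-0.2001 -1.6287]
 [ 2.667   1.7927]
 [ 1.4038 -2.9989]
 [-1.2616  0.8684]
 [-1.2824  0.865 ]]
top [0.7531 0.1847 0.034 ] tester frame -0.12242548045969678 0.1413176546195894
side [0.7612 0.1967 0.    ] tester frame -0.13607345638179952 0.14627495336076102
top [0.7774 0.0664 0.075 ] tester frame -0.0135836135428107 0.1935585274859889
side [0.7723 0.0788 0.    ] tester frame -0.024395503466313143 0.1856331382465373
side [ 0.5283 -0.0921  0.    ] tester frame 0.20064007605491124 -0.009564938664280952
top [0.5968 0.3104 0.01  ] tester frame -0.2064603855289534 -0.0407893134646677
top [0.7357 0.3038 0.01  ] tester frame -0.23377356335373 0.09551404755659046
side [0.7291 0.3082 0.01  ] tester frame -0.23648236158881794 0.08801150627159424
side [0.5965 0.319  0.01  ] tester frame -0.21472213088391104 -0.04320870059959521
lip edge [[0.6106 0.1972 0.1005]] hinge [[0.5705 0.0371 0.1005]] big [[0.6244 0.0958 0.082 ]]
```

The fit holds to about 4 mm: the bystanders fall inside their stated ranges. Plan: close the fingers, tilt them about 38° and set tool y along the hinge line, hook the shaft under the lip, and follow the arc.

```bash
cat >> h.py <<'E'
T0=np.array([.5863,.1002,-1.8159])
def ori(a,t=T0):  # tool z = towards hinge, tilted a below horizontal; tool y = tester +y
    c,s=np.cos(t[2]),np.sin(t[2]);ex=np.array([c,s,0]);ey=np.array([-s,c,0])
    z=ex*np.cos(a)-np.array([0,0,np.sin(a)]);return np.c_[np.cross(ey,z),ey,z]
def under(th,s=.02,a=np.radians(38)): # tip centre, tester frame, to hold the cover at th
    d=np.array([np.cos(a),0,-np.sin(a)]);n=np.array([np.sin(a),0,np.cos(a)]);H=np.array([.065,0,.1005]);u=np.array([-np.cos(th),0,np.sin(th)])
    return (H+.165*u+s*d if th<a else H+(.165-s)*u)-.0095*n
def plan(tip,a,n=None,t=T0):  # tip in tester frame, a in deg
    o=robot.get_obs();p=o["position"];q=R.from_quat(o["tool_rot"]);Q=R.from_matrix(ori(np.radians(a),t))
    P=t2w(t,tip)[0]-.07*Q.as_matrix()[:,2];w=(q.inv()*Q).as_rotvec()
    m=int(np.ceil(max(np.linalg.norm(P-p)/.055,np.linalg.norm(w)/.175)));n=n or max(m,1)
    print("TCP",p,"->",P,"n",n,"need",m,"q",o["q"],"F",o["ft_force"])
    for i in range(n): print("[%.2f,%.2f,%.2f,%.3f,%.3f,%.3f,1]"%(*((q*R.from_rotvec(w*i/n)).inv().apply((P-p)/n)*100),*(w/n)))
def where(t=T0):
    o=robot.get_obs();z=R.from_quat(o["tool_rot"]).as_matrix()[:,2];d=o["position"]+.07*z-[t[0],t[1],0];c,s=np.cos(t[2]),np.sin(t[2])
    print("t",o["time"],"tip tester",np.array([c*d[0]+s*d[1],-s*d[0]+c*d[1],d[2]]),"tilt",np.degrees(np.arcsin(-z[2])),"F",o["ft_force"],"w",o["grip_width"],"q",o["q"])
E
python3 -c "
from h import *
plan([-.17,0,.2],38)"
```

```text
TCP [0.2521 0.5713 0.2914] -> [0.6409 0.3186 0.2431] n 10 need 10 q [ 0.9765  0.5284  1.4337 -0.      1.1814 -0.1785] F [-0.011  -1.1035 -0.8969]
[-4.58,-0.74,0.48,0.063,-0.075,0.130,1]
[-4.58,-0.10,0.85,0.063,-0.075,0.130,1]
[-4.48,0.55,1.18,0.063,-0.075,0.130,1]
[-4.26,1.20,1.45,0.063,-0.075,0.130,1]
[-3.95,1.83,1.66,0.063,-0.075,0.130,1]
[-3.54,2.43,1.81,0.063,-0.075,0.130,1]
[-3.05,2.98,1.89,0.063,-0.075,0.130,1]
[-2.49,3.46,1.89,0.063,-0.075,0.130,1]
[-1.88,3.86,1.83,0.063,-0.075,0.130,1]
[-1.22,4.17,1.69,0.063,-0.075,0.130,1]
```

```bash
python3 -m crank '[[-4.58,-0.74,0.48,0.063,-0.075,0.130,1],[-4.58,-0.10,0.85,0.063,-0.075,0.130,1],[-4.48,0.55,1.18,0.063,-0.075,0.130,1],[-4.26,1.20,1.45,0.063,-0.075,0.130,1],[-3.95,1.83,1.66,0.063,-0.075,0.130,1]]' 10
python3 -c "
from h import *
plan([-.17,0,.2],38)"
```

```text
time: 0.72
position: [0.4475, 0.4446, 0.2678]
tool_rot: [0.5, 0.832, -0.189, 0.148]
ft_force: [-0.9, -0.6, -0.5]
grip_width: 0.0451
grip_force: 0.0
TCP [0.4475 0.4446 0.2678] -> [0.6409 0.3186 0.2431] n 5 need 5 q [ 0.7471  0.6885  1.2639 -0.3882  1.4938  0.3495] F [-0.8774 -0.6083 -0.5208]
[-3.50,2.44,1.82,0.063,-0.075,0.129,1]
[-3.02,2.98,1.89,0.063,-0.075,0.129,1]
[-2.46,3.45,1.90,0.063,-0.075,0.129,1]
[-1.85,3.84,1.83,0.063,-0.075,0.129,1]
[-1.20,4.15,1.69,0.063,-0.075,0.129,1]
```

```bash
python3 -m crank '[[-3.50,2.44,1.82,0.063,-0.075,0.129,1],[-3.02,2.98,1.89,0.063,-0.075,0.129,1],[-2.46,3.45,1.90,0.063,-0.075,0.129,1],[-1.85,3.84,1.83,0.063,-0.075,0.129,1],[-1.20,4.15,1.69,0.063,-0.075,0.129,1]]'
python3 -c "
from h import *
where()
plan([-.15,0,.065],38)"
```

```text
time: 1.35
position: [0.6413, 0.3195, 0.2422]
tool_rot: [0.709, 0.552, -0.346, 0.27]
ft_force: [0.5, -0.5, 0.6]
grip_width: 0.0016
grip_force: 0.0
t 1.35 tip tester [-0.1708  0.      0.1992] tilt 37.92430728374382 F [ 0.5441 -0.5056  0.5624] w 0.0016137120302390125 q [ 0.4981  0.9909  0.8352 -0.6715  1.9415  0.7033]
TCP [0.6413 0.3195 0.2422] -> [0.6361 0.2992 0.1081] n 3 need 3 q [ 0.4981  0.9909  0.8352 -0.6715  1.9415  0.7033] F [ 0.5441 -0.5056  0.5624]
[3.10,-0.00,3.30,-0.000,0.000,-0.001,1]
[3.10,-0.00,3.30,-0.000,0.000,-0.001,1]
[3.09,-0.00,3.30,-0.000,0.000,-0.001,1]
```

```bash
python3 -m crank '[[3.1,0,3.3,0,0,0,1],[3.1,0,3.3,0,0,0,1],[3.1,0,3.3,0,0,0,1]]'
python3 - <<'E'
from h import *
where()
a=cams.camera("side");b=cams.camera("top")
f=lambda im:cv2.convertScaleAbs(cv2.resize(im[:,:,::-1],None,fx=2,fy=2,interpolation=cv2.INTER_CUBIC),alpha=1.6,beta=15)
c=np.zeros((400,790,3),np.uint8);c[:,:390]=f(b)[240:640,330:720];c[:,400:790]=f(a)[300:700,330:720]
cv2.imwrite("pics/pre.png",c)
plan([-.088,0,.065],38)
E
```

```text
time: 1.72
position: [0.6352, 0.2996, 0.1066]
tool_rot: [0.708, 0.554, -0.345, 0.269]
ft_force: [0.7, -0.7, -0.5]
grip_width: 0.0007
grip_force: 0.0
t 1.725 tip tester [-0.1502 -0.0009  0.0634] tilt 38.07956641175648 F [ 0.6677 -0.7024 -0.4566] w 0.0007008712824182599 q [ 0.4803  1.1166  0.9278 -0.6423  1.7555  0.8248]
TCP [0.6321 0.2981 0.1018] -> [0.621  0.2391 0.1081] n 2 need 2 q [ 0.4801  1.1222  0.9328 -0.6411  1.7567  0.8235] F [0.7225 0.3884 0.6965]
[-2.08,0.17,2.18,-0.003,0.003,0.005,1]
[-2.09,0.18,2.17,-0.003,0.003,0.005,1]
```

View pics/pre.png

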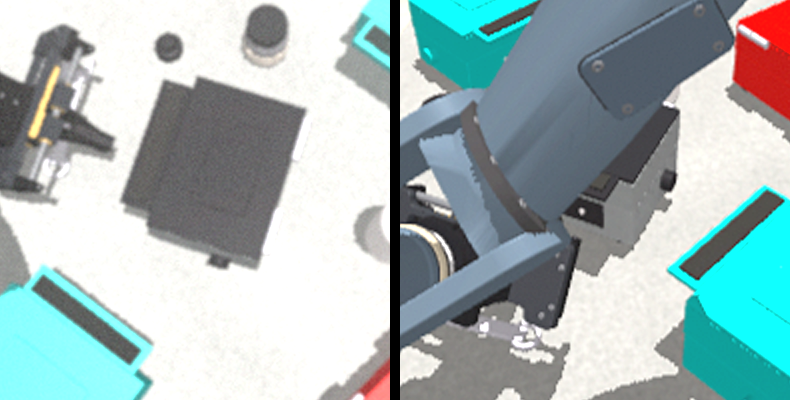

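The tip is centred on the lip's front edge, about 50 mm in front of it, and nothing has been disturbed. Moving in underneath, then lifting.

```bash
python3 -m crank '[[-2.0,0.1,2.2,0,0,0,1],[-2.0,0.1,2.2,0,0,0,1],[0,0,0,0,0,0,1]]'
python3 - <<'E'
from h import *
where()
print([under(np.radians(x)) for x in (0,15,30,45,60,75,90,100,107)])
plan(under(0.1),38)
E
```

```text
time: 2.2
position: [0.6236, 0.2408, 0.1154]
tool_rot: [0.709, 0.553, -0.345, 0.269]
ft_force: [-0.1, 0.5, 0.5]
grip_width: 0.0007
grip_force: 0.0
t 2.2 tip tester [-0.0904  0.002   0.0722] tilt 38.08550530257687 F [-0.0915  0.4626  0.5038] w 0.0007086606850193764 q [ 0.4208  1.0526  1.0777 -0.6701  1.6556  0.839 ]
[array([-0.0901,  0.    ,  0.0807]), array([-0.0845,  0.    ,  0.1234]), array([-0.068 ,  0.    ,  0.1632]), array([-0.0434,  0.    ,  0.1955]), array([-0.0133,  0.    ,  0.2186]), array([0.0216, 0.    , 0.2331]), array([0.0592, 0.    , 0.238 ]), array([0.0843, 0.    , 0.2358]), array([0.1015, 0.    , 0.2317])]
TCP [0.6236 0.2408 0.1154] -> [0.6213 0.2403 0.1403] n 1 need 1 q [ 0.4208  1.0526  1.0777 -0.6701  1.6556  0.839 ] F [-0.0915  0.4626  0.5038]
[-2.02,-0.20,-1.45,-0.000,-0.001,-0.001,1]
```

```bash
python3 -m crank '[[-2.2,-0.1,-1.35,0,0,0,1],[-2.2,-0.1,-1.35,0,0,0,1],[-2.1,0,-0.6,0,0,0,1],[-2.1,0,-0.6,0,0,0,1],[0,0,0,0,0,0,1]]'
python3 - <<'E'
from h import *
where()
a=cams.camera("side");b=cams.camera("top")
f=lambda im:cv2.convertScaleAbs(cv2.resize(im[:,:,::-1],None,fx=2,fy=2,interpolation=cv2.INTER_CUBIC),alpha=1.6,beta=15)
c=np.zeros((400,790,3),np.uint8);c[:,:390]=f(b)[240:640,330:720];c[:,400:790]=f(a)[300:700,330:720]
cv2.imwrite("pics/lift.png",c)
plan(under(np.radians(52)),38,4)
E
```

```text
time: 2.82
position: [0.6164, 0.2205, 0.2077]
tool_rot: [0.709, 0.553, -0.343, 0.27]
ft_force: [0.5, 1.4, -1.2]
grip_width: 0.0004
grip_force: 0.6
t 2.825 tip tester [-0.069   0.0001  0.1644] tilt 38.20117357663275 F [ 0.5092  1.3742 -1.177 ] w 0.00044317471070883224 q [ 0.4006  0.9164  1.1225 -0.6885  1.7126  0.7683]
TCP [0.6159 0.2208 0.2051] -> [0.607  0.1829 0.2504] n 4 need 2 q [ 0.4012  0.9199  1.1232 -0.6877  1.7115  0.7685] F [ 0.3777  2.0833 -0.4815]
[-1.49,0.01,0.07,0.000,-0.001,0.000,1]
[-1.49,0.01,0.07,0.000,-0.001,0.000,1]
[-1.49,0.01,0.07,0.000,-0.001,0.000,1]
[-1.49,0.01,0.07,0.000,-0.001,0.000,1]
```

View pics/lift.png

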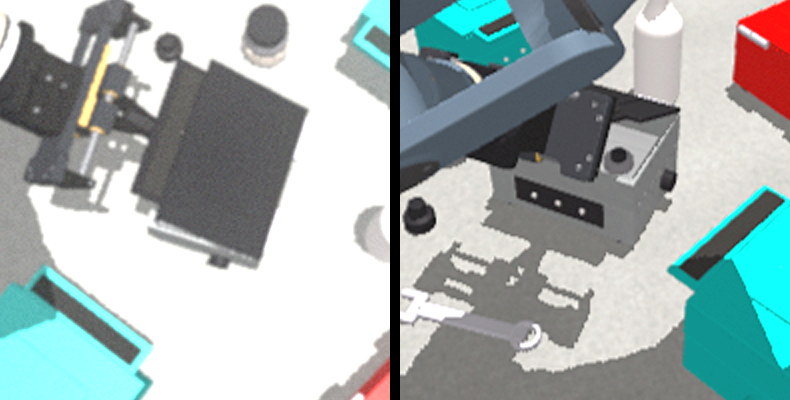

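The cover is up about 30°, riding on the fingertips, and the tester has not moved. Continuing along the arc.

```bash
python3 -m crank '[[-2.0,0,0.1,0,0,0,1],[-2.0,0,0.1,0,0,0,1],[-2.0,0,0.1,0,0,0,1],[0,0,0,0,0,0,1]]'
python3 - <<'E'
from h import *
where()
plan(under(np.radians(75)),38,3)
E
```

```text
time: 3.42
position: [0.6067, 0.1813, 0.2527]
tool_rot: [0.709, 0.553, -0.344, 0.27]
ft_force: [-0.4, 1.3, 0.5]
grip_width: 0.0004
grip_force: 0.4
t 3.425 tip tester [-0.0286  0.0001  0.2094] tilt 38.13813795376345 F [-0.3911  1.3072  0.4963] w 0.0004109575012392146 q [ 0.3568  0.8291  1.1919 -0.7136  1.7027  0.7265]
TCP [0.6067 0.1813 0.2527] -> [0.5944 0.1327 0.2762] n 3 need 2 q [ 0.3568  0.8291  1.1919 -0.7136  1.7027  0.7265] F [-0.3911  1.3072  0.4963]
[-1.65,0.00,0.83,0.000,-0.001,-0.001,1]
[-1.65,-0.00,0.83,0.000,-0.001,-0.001,1]
[-1.65,-0.00,0.83,0.000,-0.001,-0.001,1]
```

```bash
python3 -m crank '[[-1.65,0,0.83,0,0,0,1],[-1.65,0,0.83,0,0,0,1],[-1.65,0,0.83,0,0,0,1],[0,0,0,0,0,0,1]]'
python3 - <<'E'
from h import *
where()
plan(under(np.radians(103))-[0,0,.015],38,5)
E
```

```text
time: 3.92
position: [0.594, 0.1323, 0.275]
tool_rot: [0.709, 0.553, -0.345, 0.269]
ft_force: [0.3, -0.0, 0.5]
grip_width: 0.0007
grip_force: 0.0
t 3.925 tip tester [ 0.0221 -0.0003  0.2318] tilt 38.061960501241074 F [ 0.2811 -0.0257  0.4535] w 0.000678628504884312 q [ 0.2979  0.7612  1.2813 -0.7426  1.6535  0.6998]
TCP [0.594  0.1323 0.275 ] -> [0.5774 0.0647 0.2624] n 5 need 2 q [ 0.2979  0.7612  1.2813 -0.7426  1.6535  0.6998] F [ 0.2811 -0.0257  0.4535]
[-0.66,0.01,1.25,-0.000,-0.000,-0.000,1]
[-0.66,0.01,1.25,-0.000,-0.000,-0.000,1]
[-0.66,0.01,1.25,-0.000,-0.000,-0.000,1]
[-0.66,0.01,1.25,-0.000,-0.000,-0.000,1]
[-0.66,0.01,1.25,-0.000,-0.000,-0.000,1]
```

```bash
python3 -m crank '[[-0.66,0,1.25,0,0,0,1],[-0.66,0,1.25,0,0,0,1],[-0.66,0,1.25,0,0,0,1],[-0.66,0,1.25,0,0,0,1],[-0.66,0,1.25,0,0,0,1]]'
python3 - <<'E'
from h import *
where()
a=cams.camera("side");b=cams.camera("top")
f=lambda im:cv2.convertScaleAbs(cv2.resize(im[:,:,::-1],None,fx=2,fy=2,interpolation=cv2.INTER_CUBIC),alpha=1.6,beta=15)
c=np.zeros((400,790,3),np.uint8);c[:,:390]=f(b)[240:640,330:720];c[:,400:790]=f(a)[240:640,330:720]
cv2.imwrite("pics/open.png",c)
E
```

```text
time: 4.55
position: [0.5771, 0.0655, 0.261]
tool_rot: [0.708, 0.554, -0.345, 0.269]
ft_force: [-0.5, 0.1, -0.1]
grip_width: 0.0001
grip_force: 0.0
t 4.55 tip tester [ 0.091  -0.0004  0.2179] tilt 38.07724995818995 F [-0.4834  0.0557 -0.0659] w 0.00012179235436004604 q [ 0.2092  0.7272  1.4122 -0.7868  1.5296  0.7093]
```

View pics/open.png

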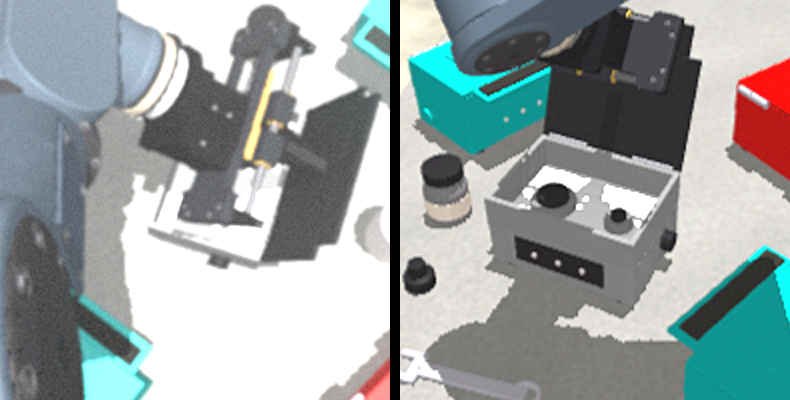

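The cover now leans back fully open, and both buttons are visible: the big one at about crop (555,195), full-frame px (242.5,217.5). I'll back off, refine the button position and go vertical over it.

```bash
python3 -m crank '[[0,0,-3.5,0,0,0,1],[0,0,-3.5,0,0,0,1],[-1,0,-3.5,0,0,0,1],[0,0,0,0,0,0,1]]'
python3 - <<'E'
from h import *
where()
print(back("side",242.5,217.5,.082), t2w(T0,[-.005,.038,.082]), proj("side",t2w(T0,[-.005,.038,.082])))
plan([-.012,.038,.18],90)
a=cams.camera("side")
im=cv2.convertScaleAbs(cv2.resize(a[140:300,150:350,::-1],None,fx=3.5,fy=3.5,interpolation=cv2.INTER_CUBIC),alpha=1.6,beta=15)
cv2.imwrite("pics/btn.png",im)
E
```

```text
time: 5.15
position: [0.5971, 0.1425, 0.3362]
tool_rot: [0.709, 0.554, -0.342, 0.271]
ft_force: [0.3, -0.1, -0.3]
grip_width: 0.0006
grip_force: 0.0
t 5.15 tip tester [0.0113 0.0006 0.2928] tilt 38.268593361368225 F [ 0.2983 -0.1041 -0.326 ] w 0.0006344544767026593 q [ 0.3109  0.7014  1.2183 -0.7482  1.7444  0.6259]
[0.6203 0.1049 0.082 ] [[0.6244 0.0958 0.082 ]] [[241.7349 214.7531]]
TCP [0.5971 0.1425 0.3362] -> [0.6261 0.1026 0.25  ] n 6 need 6 q [ 0.3109  0.7014  1.2183 -0.7482  1.7444  0.6259] F [ 0.2983 -0.1041 -0.326 ]
[0.80,0.62,1.31,0.001,0.150,0.000,1]
[0.60,0.62,1.41,0.001,0.150,0.000,1]
[0.38,0.62,1.49,0.001,0.150,0.000,1]
[0.15,0.63,1.53,0.001,0.150,0.000,1]
[-0.08,0.63,1.53,0.001,0.150,0.000,1]
[-0.31,0.63,1.50,0.001,0.150,0.000,1]
```

View pics/btn.png

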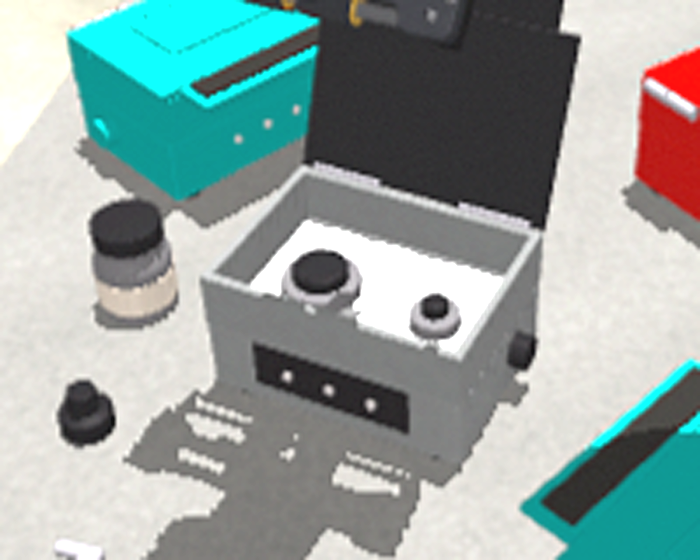

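The button centre is at full-frame px (241.4,217.4), a few mm from the model, so I'll aim between the two: tester (-0.010, 0.035).

```bash
python3 -m crank '[[0.8,0.6,1.3,0,0.15,0,1],[0.6,0.6,1.4,0,0.15,0,1],[0.4,0.6,1.5,0,0.15,0,1],[0.15,0.6,1.5,0,0.15,0,1],[-0.1,0.6,1.5,0,0.15,0,1]]'
python3 - <<'E'
from h import *
plan([-.010,.035,.14],90)
E
```

```text
time: 5.82
position: [0.6176, 0.1069, 0.2609]
tool_rot: [0.786, 0.614, -0.061, 0.046]
ft_force: [-0.2, -0.1, 0.4]
grip_width: 0.0004
grip_force: 0.0
TCP [0.6176 0.1069 0.2609] -> [0.6227 0.1014 0.21  ] n 1 need 1 q [ 0.0482  0.5887  1.4195 -0.1564  1.1845  0.356 ] F [-0.1788 -0.0727  0.3677]
[0.37,0.63,5.09,-0.003,0.152,0.000,1]
```

```bash
python3 -m crank '[[0.2,0.3,2.5,0,0.076,0,1],[0.2,0.3,2.5,0,0.076,0,1],[0,0,0,0,0,0,1]]'
python3 - <<'E'
from h import *
where()
for n in("side","top"): print(proj(n,t2w(T0,[[-.01,.035,.14],[-.005,.038,.082]])))
a=cams.camera("side");b=cams.camera("top")
f=lambda im:cv2.convertScaleAbs(cv2.resize(im[:,:,::-1],None,fx=2,fy=2,interpolation=cv2.INTER_CUBIC),alpha=1.6,beta=15)
c=np.zeros((400,790,3),np.uint8);c[:,:390]=f(b)[240:640,330:720];c[:,400:790]=f(a)[240:640,330:720]
cv2.imwrite("pics/above.png",c)
E
```

```text
time: 6.2
position: [0.6214, 0.1026, 0.2093]
tool_rot: [0.789, 0.615, -0.005, -0.001]
ft_force: [-0.2, -0.2, -0.7]
grip_width: 0.0004
grip_force: 0.0
t 6.2 tip tester [-0.0103  0.0329  0.1393] tilt 89.38686192860871 F [-0.1957 -0.1932 -0.7026] w 0.0003972414605771401 q [-0.0119  0.635   1.4879 -0.0053  1.0284  0.238 ]
[[240.2729 196.163 ]
 [241.7349 214.7531]]
[[279.3178 183.2548]
 [282.3048 190.1867]]
```

View pics/above.png

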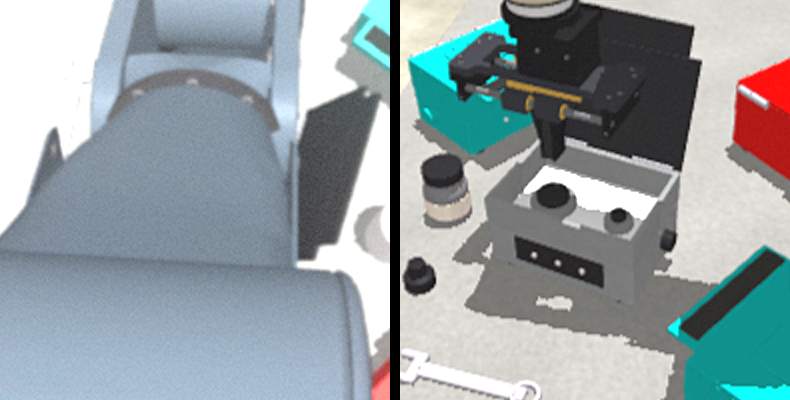

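The closed tips hang straight above the big button (tip at crop (551,155), button at (553,195)). Pressing in small steps.

```bash
python3 -m crank '[[0,0,2.0,0,0,0,1],[0,0,2.0,0,0,0,1],[0,0,1.3,0,0,0,1],[0,0,0,0,0,0,1]]'; python3 -m crank '[[0,0,0.5,0,0,0,1],[0,0,0,0,0,0,1]]'; python3 -c "
from h import *
where()"
```

```text
time: 6.8
position: [0.6235, 0.1047, 0.1591]
tool_rot: [0.788, 0.616, -0.002, 0.001]
ft_force: [-0.2, -0.2, -0.3]
grip_width: 0.0004
grip_force: 0.0
time: 7.05
position: [0.624, 0.1044, 0.1548]
tool_rot: [0.788, 0.616, -0.002, 0.001]
ft_force: [-0.2, 0.1, 0.3]
grip_width: 0.0002
grip_force: 0.0
t 7.05 tip tester [-0.0129  0.0356  0.0848] tilt 89.7695602802874 F [-0.2299  0.0995  0.3095] w 0.0002165745349851319 q [-0.0092  0.7095  1.5191 -0.0049  0.9141  0.2374]
```

```bash
for i in 1 2; do :; done; python3 -m crank '[[0,0,0.4,0,0,0,1],[0,0,0,0,0,0,1]]'; python3 -m crank '[[0,0,0.3,0,0,0,1],[0,0,0,0,0,0,1]]'; python3 -m crank '[[0,0,0.3,0,0,0,1],[0,0,0,0,0,0,1]]'
```

```text
time: 7.3
position: [0.6244, 0.1043, 0.1509]
tool_rot: [0.788, 0.616, -0.001, 0.001]
ft_force: [0.5, 0.5, 3.0]
grip_width: 0.0007
grip_force: 1.0
time: 7.55
position: [0.6243, 0.1043, 0.1479]
tool_rot: [0.788, 0.616, -0.001, 0.001]
ft_force: [0.8, 1.3, 3.9]
grip_width: 0.0006
grip_force: 1.9
time: 7.8
position: [0.6244, 0.1043, 0.146]
tool_rot: [0.788, 0.616, -0.001, 0.002]
ft_force: [-1.0, 0.4, 9.6]
grip_width: 0.0006
grip_force: 5.2
```

9.6 N with the travel stalled means the button is fully in. Releasing and retreating straight up.

```bash
python3 -m crank '[[0,0,0.1,0,0,0,1],[0,0,0,0,0,0,1],[0,0,-1.5,0,0,0,1],[0,0,-4,0,0,0,1],[0,0,-5,0,0,0,1]]'; python3 -m crank '[[0,0,-5,0,0,0,1],[0,0,-5,0,0,0,1],[-1,0,-3,0,0,0,1],[0,0,0,0,0,0,1],[0,0,0,0,0,0,1]]'
python3 - <<'E'
from h import *
where()
a=cams.camera("side")
cv2.imwrite("pics/end.png",cv2.convertScaleAbs(cv2.resize(a[120:340,140:360,::-1],None,fx=2.7,fy=2.7,interpolation=cv2.INTER_CUBIC),alpha=1.6,beta=15))
E
```

```text
time: 8.43
position: [0.6224, 0.1045, 0.2476]
tool_rot: [0.788, 0.616, -0.004, -0.001]
ft_force: [0.6, -0.3, 0.4]
grip_width: 0.0005
grip_force: 0.0
time: 9.05
position: [0.6208, 0.0955, 0.3767]
tool_rot: [0.788, 0.616, -0.003, -0.0]
ft_force: [-0.3, -0.3, -0.1]
grip_width: 0.0006
grip_force: 0.0
t 9.05 tip tester [-0.0035  0.0343  0.3067] tilt 89.62716560356742 F [-0.2777 -0.3353 -0.0527] w 0.0006328039141452056 q [-0.0236  0.4552  1.3163 -0.0038  1.3754  0.221 ]
```

View pics/end.png

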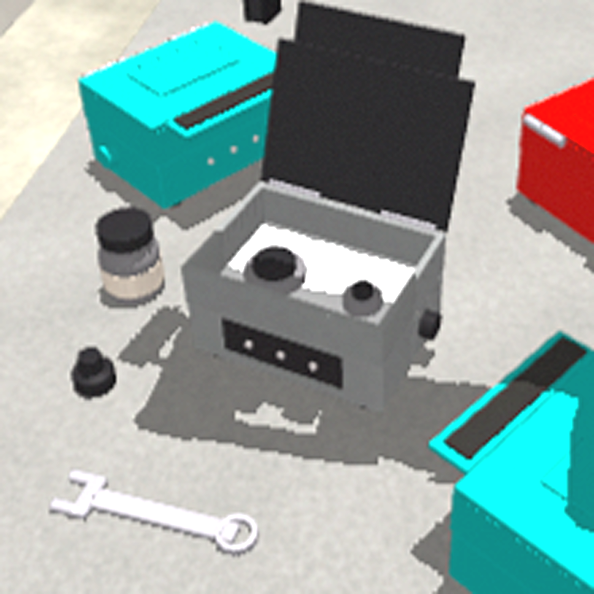

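The cover is open, both buttons are up, the tester and the bystanders in view are in place, and the gripper is clear.

```bash
python3 -c "
from rig import ticket
print(ticket.hand_in())"
```

```text
the job is handed in; nothing more can be done
None
```

I swung the cover fully open with the closed fingertips, pressed the larger button all the way in (9.6 N) and let it go, then handed the job in with the tester in place and the arm clear; the hand-in gave no verdict, and the final picture did not show the bottle.

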